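# Clip the bearing-cleaning capsule into the drip stand's snap hook

### The job

Hang the green cleaning capsule up to drain: lift it by its black grip, push the steel eye above its cap gently against the red sprung gate of the drip stand's snap hook until it passes inside and the gate snaps shut behind it, then let go so the capsule hangs still from the hook. Do not force the hook, a firm fingertip push is plenty, and leave the toe stop, the wrench and the penned bearings where they are.

Things in the scene. Friction and masses are not known exactly. Their poses are not given: they have to be found in the camera images.
- capsule_grip (a point): Grasp point on the loose cleaning capsule (110 to 220 g), on its axis 128 mm above the underside; axes are the capsule's, z up. From below: green body 48 mm across, white snap cap 51 mm across (top at 58 mm), an upright steel eye, and a black grip block 18 x 18 mm from 102 to 140 mm high.
- eye (a point): Centre of the capsule's steel eye, 80 mm above the capsule's underside, 48 mm below capsule_grip. The eye is a 12-sided ring of 5 mm wire lying in the capsule's x-z plane (its hole runs along the capsule's y): 41 mm diameter to the wire's centre line, inner diameter about 36 mm, outer 46 mm. It is the same either way round (half turn of yaw).
- stand: Fixed drip stand, origin on the table. Its x axis is the way the eye is pushed (from its -x side), y along the hook's gate, z up. Base plate and 110 mm square drip tray up to 22 mm high. A snap hook, a level loop of round steel bar, is held at z = 170 mm. Over 15 N on stand or hook is forcing it.
- entry (a point): Fixed point of the stand (28 mm to -x of its origin, 170 mm up) on the gate's line when the hook is at its foremost; axes as the stand's. From it: red gate 7 mm thick along x = 0, hinge at y -38.5, tip at y +3.5 mm; nose (8 mm bar) on from y +4.5 to +20, curving back to the spine, an 8 mm bar along y at x = +32. Eye enters square to the gate (capsule x along stand x), centre z 0, y -1 to +1.5 mm.
- clamp (a point): Black clamp block (26 x 30 x 18 mm) on top of the post, 153 mm behind entry, holding the hook by its rod. The whole hook (gate, nose, spine) is clamped anywhere from 0 to 56 mm farther back (+x of the stand) than described at entry, different each time and not reported: it must be found by touch or seen.
- rest (a point): Fixed point 14 mm below entry: marks the height of the eye's centre once it hangs at rest on gate or nose. The pushed-in wire slips past the gate's tip 18 to 24 mm beyond the gate's line, just before it bottoms on the spine (25.5 mm). Then the gate springs shut through the eye's hole, and pulling back is stopped by it (wire 6 mm inside the gate's line).
- gate (a joint): Angle of the snap hook's red gate: 0 shut, grows to 0.85 rad as its tip is pushed inward (+x of the stand). It is sprung shut: about 1.3 N at the tip to start it, 3 to 4 N at 0.6 rad, somewhat more with friction as the wire slips round its tip.
- toe_stop: Bystander: loose yellow rubber toe stop, 60 mm across, 56 mm high with its upright steel stem; origin under its centre.
- wrench: Bystander: loose chrome socket wrench lying flat, 180 mm long along its x, 38 mm high at the socket; origin on the table near its middle.
- pen: Bystander: fixed little steel pen, 130 mm long along y, 40 mm deep, 16 mm high, holding four loose steel bearings; origin on the table at its middle.
- pen_gate (a joint): Angle of the pen's small hinged gate, 0 shut; leave it shut.
- bearing0: Bystander: loose skate bearing lying flat in the pen, 22 mm across, 7 mm high, origin under its centre.
- bearing1: Bystander: second bearing, alike.
- bearing2: Bystander: third bearing, alike.
- bearing3: Bystander: fourth bearing, alike.

How it is judged:
By the outcome, as a careful person would: the job done as asked, in the order asked, and still so for the second after the job is handed in, with the robot touching nothing.
It also fails if it takes over 67 s, if anything falls off the work surface, if the arm or the gripper's body presses on something with over 40 N, if the wrist force passes 120 N, or if a joint passes its speed limit or range.

### The arm

A 6-joint arm with a two-finger parallel gripper is mounted at the origin on the work surface. World frame = base frame: x ahead of the robot, y to its left, z up, the work surface at z = 0. Lengths are in m, angles in rad, forces in N, time in s.
With the tool pointing down it reaches from about 0.3 to 0.875 m from the base axis. Payload 6.4 kg.
Tool frame: the origin (TCP) lies at the very end of the fingers, on their centre line; the grasp point (between the pads) lies arm.pinch_z behind it (arm.pinch_z is the distance from the TCP to the grasp point, in m); z points along the fingers, y is the direction in which the jaws open and shut (so a half turn about z gives the same grasp; the last joint's range is limited). The gripper opens to 88 mm and grips with 3 to 60 N. Pads are 18 mm wide; open, the fingers measure 123 mm over their backs; the gripper's body (75 mm by 187 mm) begins 45 mm behind the grasp point.
Start: joints at [1.041, 0.181, 1.607, -0, 1.354, -0.206], TCP at [0.183, 0.545, 0.239] pointing down, gripper open.
Joint ranges: [-2.99, 2.99], [-0.89, 2.07], [0.3, 2.58], [-1.14, 4.28], [0, 2.63], [-3.12, 3.12]. Speed limits (rad/s): [2.57, 2.57, 3.01, 3.14, 3.14, 3.14].

### API

Orientations are given as a unit quaternion [w, x, y, z].
In Python, from workcell import arm gives the robot as it stands. The module is installed in compiled form; this text tells all that it offers. Calls block until the motion is done:
- arm.movep(position, orientation): joint-space move of the TCP to a pose.
- arm.line_to(position, rate=0.15, orientation=None, guard=None): straight line of the TCP; orientation=None keeps the orientation; rate is the mean speed in m/s. With guard (N) it stops when the force on the tool has changed by that much, and returns True; else False.
- arm.move_joints(angles): joint-space move.
- arm.grip(opening): finger opening in m; the grip force is fixed at half the most; returns when the fingers have stopped.
- arm.sleep(seconds).
- arm.ik(position, orientation): joint angles nearest the present ones, or None.
- arm.grab_frame(name): name is "side" or "top" or "wrist"; returns the picture (400x640x3 uint8, red, green, blue); there is no depth.
- arm.camera_params(name): a dict with "vfov" (degrees; the focal length in pixels is half the picture's height over the tangent of half this angle, whatever the lens; pixels are square), "cx", "cy" (the principal point, pixels), "origin" and "orientation" of the camera in the world. Camera axes: x right, y up, looking along -z (the intrinsics and any distortion apply to the point x, -y, -z); pixel columns grow to the right and rows downward; lengths in m; the calibration is good to about 2 mm. A picture is of the moment at which its call begins: read the wrist's pose just before it. camera_params takes no time and is no camera call; for the wrist camera it gives the pose at the moment of the call.
A pose or a line that the arm cannot do raises arm.MotionError and nothing moves.
- arm.close_job(): hands the job in, once; it reports no verdict.
Readings, each from a call of its own:
- arm.get_time_s(): time.
- arm.get_qpos(): joint angles.
- arm.get_qvel(): joint speeds.
- arm.get_tau(): joint torques, N m.
- arm.get_tool_pos(): TCP position.
- arm.get_tcp_rot(): TCP orientation.
- arm.get_contact_force(): force on the tool from outside, world axes, zero at the start.
- arm.get_moment(): the same for the moment, N m.
- arm.get_finger_gap(): finger opening in m.
Only numpy, scipy, OpenCV 4.12 (cv2) and the standard library are available. Lean on these libraries where they do the work, as an engineer would, in place of code of your own. Each camera call takes 0.05 s, during which the arm holds its last target. There are 200 camera calls.

## Working session

There is one attempt and no reset: what is moved stays moved. The work goes in short steps, each a Python script; the robot and the scene stay as the last script left them, time stands still between calls to the robot, and variables do not carry over. Pictures are saved under pics/ and viewed, about 8 in all and at most 12, crops included, and the job is handed in when it is done.

```bash
mkdir -p pics
python3 - <<'E'
from workcell import arm
import cv2
for n in ("side","top","wrist"):
    p=arm.camera_params(n); print(n,p)
    cv2.imwrite(f"pics/{n}0.png",arm.grab_frame(n)[:,:,::-1])
print(arm.pinch_z,arm.get_time_s(),arm.get_tcp_rot(),arm.get_finger_gap())
a=cv2.imread("pics/side0.png");b=cv2.imread("pics/top0.png")
import numpy as np
E
```

```text
side {'vfov': 53.28324861386518, 'cx': 319.2642665968479, 'cy': 196.0099186863052, 'origin': array([0.47032282, 1.05293566, 0.71569025]), 'orientation': array([-0.02120302, -0.02864647,  0.50860488,  0.8602621 ])}
top {'vfov': 43.08298058480922, 'cx': 314.02323201202677, 'cy': 199.12935038584808, 'origin': array([ 0.46375756, -0.00242978,  1.27577367]), 'orientation': array([ 0.70622899,  0.04018686, -0.02968942, -0.70621822])}
wrist {'vfov': 65.08603921278399, 'cx': 326.25610067533404, 'cy': 202.4866077469309, 'origin': array([0.11591066, 0.56695387, 0.38367381]), 'orientation': array([ 0.80400372, -0.11186742, -0.07957392,  0.57856001])}
0.0187 0.15 [-2.32832079e-04  1.61199985e-01  9.86921555e-01 -5.95459734e-04] 0.0878776697494572
```

View pics/side0.png

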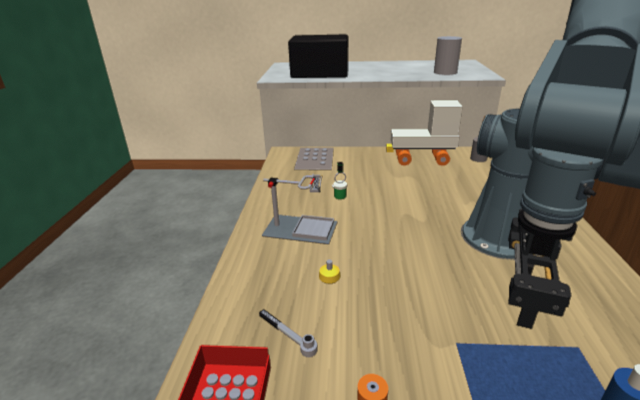

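View pics/top0.png

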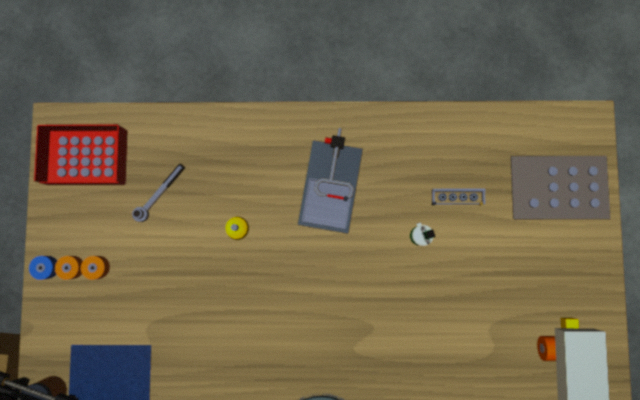

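The side view shows the stand at about (300,205) with the capsule behind it at (340,180). In the top view the capsule is near (422,235), with its black grip at (429,233). The stand's tray is near (330,190), the red gate at (338,197), the clamp at (337,142), the pen at (458,197), the toe stop at (236,228) and the wrench at (160,190).

```bash
cat > h.py <<'E'
from workcell import arm
import cv2, numpy as np
from scipy.spatial.transform import Rotation as R
def rot(q): return R.from_quat(np.roll(q,-1))
def ray(p,u,v):
    f=200/np.tan(np.radians(p['vfov']/2))
    d=rot(p['orientation']).apply([(u-p['cx'])/f,-(v-p['cy'])/f,-1])
    return np.array(p['origin']),d
def onz(p,u,v,z):
    o,d=ray(p,u,v); return o+d*(z-o[2])/d[2]
def proj(p,X):
    f=200/np.tan(np.radians(p['vfov']/2))
    c=rot(p['orientation']).inv().apply(np.array(X)-p['origin'])
    return np.array([p['cx']-f*c[0]/c[2],p['cy']+f*c[1]/c[2]])
def tri(p1,a,p2,b):
    o1,d1=ray(p1,*a);o2,d2=ray(p2,*b)
    s=np.linalg.lstsq(np.c_[d1,-d2],o2-o1,rcond=None)[0]
    A=o1+s[0]*d1;B=o2+s[1]*d2
    return (A+B)/2,np.linalg.norm(A-B)
def quat(yaw): # tool down, tool y axis (jaw) at angle yaw from world... x axis at angle yaw
    q=(R.from_euler('z',yaw)*R.from_quat([1,0,0,0])).as_quat(); return np.roll(q,1)
def save(n,im,box=None,k=1):
    if box: im=im[box[1]:box[3],box[0]:box[2]]
    cv2.imwrite('pics/'+n+'.png',cv2.resize(im[:,:,::-1],None,fx=k,fy=k,interpolation=cv2.INTER_CUBIC))
E
python3 - <<'E'
from h import *
t=arm.camera_params('top');s=arm.camera_params('side');w=arm.camera_params('wrist')
im=cv2.imread('pics/top0.png')[:,:,::-1]; si=cv2.imread('pics/side0.png')[:,:,::-1]
a=cv2.resize(im[125:250,290:450],None,fx=5,fy=5,interpolation=cv2.INTER_CUBIC)[:600]
cv2.imwrite('pics/c1.png',a[:,:,::-1])
b=cv2.resize(si[140:250,250:360],None,fx=5.4,fy=5.4,interpolation=cv2.INTER_CUBIC)
cv2.imwrite('pics/c2.png',b[:,:,::-1])
np.set_printoptions(precision=4,suppress=True)
print('cap grip',onz(t,429,233,.14),'capsule', onz(t,422,235,.058),'gate',onz(t,338,197,.17),'clamp',onz(t,337,142,.17))
print('tri clamp',tri(t,(337,142),s,(271,183)),'grip',tri(t,(429,233),s,(340,167)))
Rt=rot(arm.get_tcp_rot()); print('cam in tool',Rt.inv().apply(w['origin']-arm.get_tool_pos()),'look',Rt.inv().apply(ray(w,320,200)[1]),Rt.as_matrix())
E
```

```text
cap grip [ 0.5003 -0.2421  0.14  ] capsule [ 0.4982 -0.2426  0.058 ] gate [ 0.5781 -0.0385  0.17  ] clamp [ 0.7007 -0.0368  0.17  ]
tri clamp (array([ 0.7051, -0.0369,  0.1603]), np.float64(0.004688563945695895)) grip (array([ 0.4995, -0.2464,  0.1194]), np.float64(0.0028622929656295015))
cam in tool [ 0.0704 -0.0004 -0.1457] look [-0.2646 -0.0199  0.9644] [[-0.948   0.3182 -0.0007]
 [ 0.3182  0.948  -0.0011]
 [ 0.0003 -0.0013 -1.    ]]
```

View pics/c1.png

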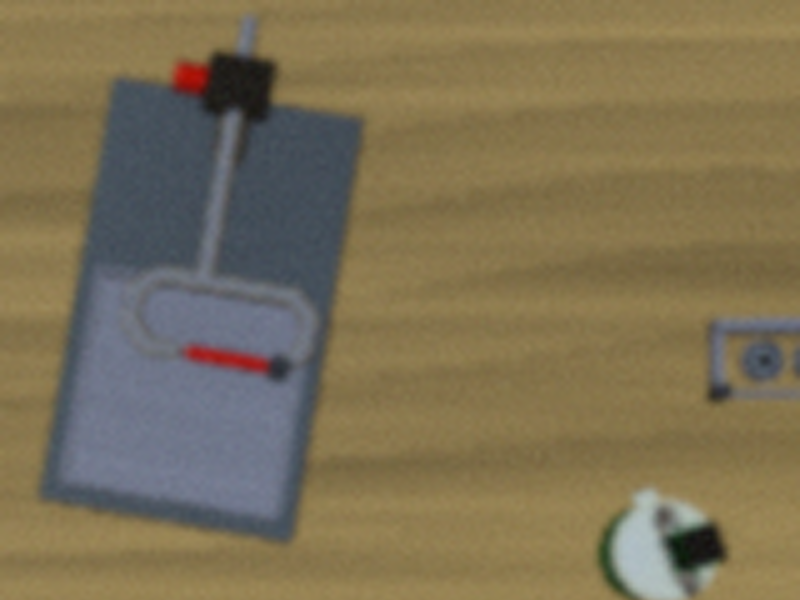

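View pics/c2.png

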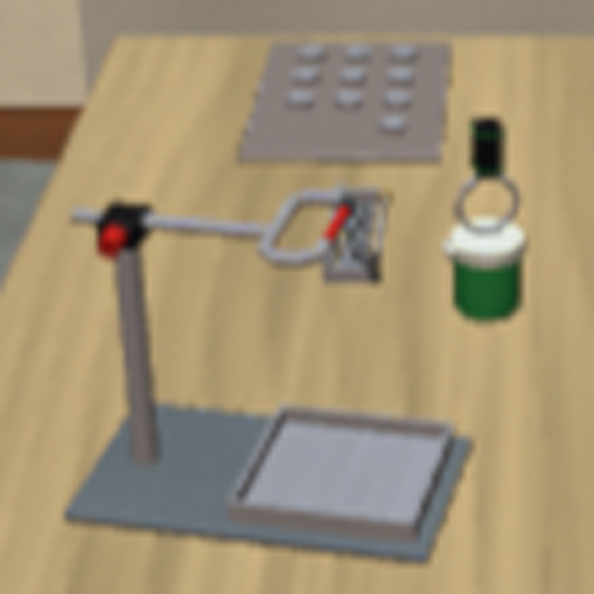

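The crops show the rod running from (207,275) to (248,20) in the top crop and the gate's hinge on the right. That gives a hook offset of about 29 mm. The capsule's eye plane is yawed about 19° from world x. Next I go above the capsule for a close look.

Run:
```python
from h import *
np.set_printoptions(precision=4,suppress=True)
t=arm.camera_params('top')
a=onz(t,290+207/5,125+275/5,.17);b=onz(t,290+248/5,125+20/5,.17);d=b-a
print('stand yaw rod',np.arctan2(d[1],d[0]))
a=onz(t,290+118/5,125+80/5,.006);b=onz(t,290+45/5,125+495/5,.006);d=a-b;print('base edge yaw',np.arctan2(d[1],d[0]))
arm.movep([0.50,-0.245,0.275],quat(np.pi+0.33))
print(arm.get_time_s(),arm.get_tool_pos(),arm.get_qpos())
p=arm.camera_params('wrist');im=arm.grab_frame('wrist')
np.save('w1.npy',[im]);save('w1',im)
# black grip mask
m=(im.max(2)<45).astype(np.uint8)
n,l,s,c=cv2.connectedComponentsWithStats(m)
for i in range(1,n):
    if s[i,4]>100: print(s[i],c[i],onz(p,*c[i],.14))
print('expect',proj(p,[.5,-.245,.14]),p['origin'])
```

```text
stand yaw rod -0.16060973525829464
base edge yaw -0.17064038130385334
3.1417 [ 0.5003 -0.2444  0.275 ] [-0.6677  0.111   1.6118  0.0002  1.4189 -2.5694]
[319 176  17  23 364] [326.6648 187.3434] [ 0.4949 -0.2458  0.14  ]
[    0   239   640   161 57849] [311.0111 332.0734] [ 0.6481 -0.2105  0.14  ]
[116 304 178   2 199] [199.2513 304.8945] [ 0.6542 -0.3291  0.14  ]
expect [325.6772 192.7601] [ 0.4335 -0.2674  0.4207]
```

View pics/w1.png

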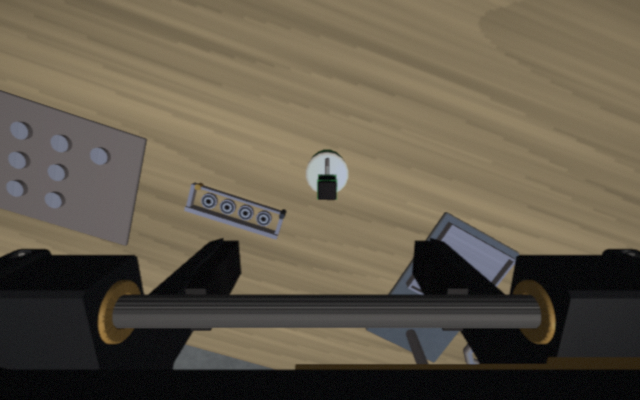

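The wrist view shows the capsule cap at (327,172). Its ring runs straight along the image column and is centred between the fingers (240 and 415), so the yaw and position are right. Before grasping, I take one unobstructed look at the hook with the empty gripper.

Run:
```python
from h import *
np.set_printoptions(precision=4,suppress=True)
q=quat(np.pi-.165)
arm.movep([.600,-.025,.26],q); arm.line_to([.600,-.025,.222],rate=.1); arm.sleep(.2)
p=arm.camera_params('wrist');im=arm.grab_frame('wrist');T=arm.get_tool_pos();Rq=arm.get_tcp_rot()
np.savez('w2.npz',im=im,T=T,Rq=Rq,**p)
save('w2',im)
m=((im[:,:,0].astype(int)-im[:,:,1:].max(2))>50).astype(np.uint8)
n,l,s,c=cv2.connectedComponentsWithStats(m)
for i in range(1,n):
    if s[i,4]>60:
        r=cv2.minAreaRect(np.argwhere(l==i)[:,::-1].astype(np.float32)); print(s[i],c[i],onz(p,*c[i],.17),'rect',r)
print(T,Rq,arm.get_time_s(), 'tcp px',proj(p,T))
```

```text
[284 189  57  10 519] [310.7977 193.8247] [ 0.579  -0.0321  0.17  ] rect ((312.0, 193.5), (9.0, 56.0), 90.0)
[352 338  20  18 315] [361.727  346.9175] [ 0.7031 -0.0153  0.17  ] rect ((361.5, 346.5), (17.0, 19.0), 90.0)
[ 0.6004 -0.0251  0.2228] [ 0.0007  0.0824  0.9966 -0.0001] 4.9333 tcp px [326.9602 257.6062]
```

View pics/w2.png

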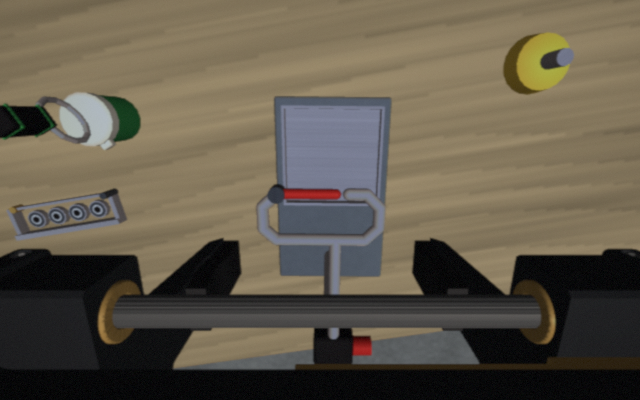

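The image shows the hook clearly. The gate is level, with its hinge at (278,193) and its tip at column ≈341, and the tool axis sits at column ≈327. The lateral correction is therefore about 6 mm towards +y of the stand. Next I grasp, lift and take a calibration look at the held capsule.

Run:
```python
from h import *
np.set_printoptions(precision=4,suppress=True)
d=np.load('w2.npz');im=d['im'].astype(float);p={k:d[k] for k in('vfov','cx','cy','origin','orientation')}
red=im[:,:,0]-im[:,:,1:].max(2)
prof=red[191:197].mean(0);print('tip prof',prof[334:348].round(),'hinge',prof[278:290].round())
ys,xs=np.where(red>50);k=(xs<350)&(xs>290)&(xs<336);pf=np.polyfit(xs[k],ys[k],1);print('slope',pf)
a=onz(p,290,np.polyval(pf,290),.17);b=onz(p,336,np.polyval(pf,336),.17);v=b-a
print('gate dir yaw',np.arctan2(-v[0],v[1]))
# capsule from w1
w=np.load('w1.npy')[0].astype(int);print(w[170:204:1,327].max(1),w[190,312:342].max(1))
p1=dict(p);T1=np.array([.5003,-.2444,.275]);q1=quat(np.pi+.33)
Rt=rot(d['Rq']);rel=Rt.inv().apply(p['origin']-d['T']);rr=Rt.inv()*rot(p['orientation'])
p1['origin']=T1+rot(q1).apply(rel);p1['orientation']=np.roll((rot(q1)*rr).as_quat(),1)
e=onz(p1,327,199,.14);print('far edge',e,'centre',e-.009*np.array([np.cos(.33),np.sin(.33),0]))
```

```text
tip prof [120. 120. 118. 118. 113.  92.  42.  -3. -17.  -8.   2.   5.   2.  -5.] hinge [-16. -15. -15. -14. -12.  12.  66. 111. 121. 121. 122. 121.]
slope [  0.0127 189.8895]
gate dir yaw -0.17787341546107732
[123 123 121 115  84  48  16  10  12  24  35  25  18  25  30  28  29  29
  31  30  34  31  30  29  29  32  30  31  28  57 101 124 129 131] [147 154 162 166 153 108  51  29  26  29  29  26  29  30  28  34  32  30
  32  28  31  33  32  50 108 160 175 171 160 154]
far edge [ 0.5056 -0.2422  0.14  ] centre [ 0.4971 -0.2451  0.14  ]
```

Run:
```python
from h import *
np.set_printoptions(precision=4,suppress=True)
arm.line_to([.600,-.025,.26],rate=.2)
q=quat(np.pi+.33)
arm.movep([.4971,-.2451,.24],q)
f0=arm.get_contact_force()
print('guard',arm.line_to([.4971,-.2451,.1093],rate=.12,guard=6),arm.get_tool_pos())
arm.grip(0); print('gap',arm.get_finger_gap(),arm.get_contact_force()-f0,arm.get_time_s())
P=arm.get_tool_pos(); arm.line_to([P[0],P[1],.23],rate=.1); arm.sleep(.3)
print('load',arm.get_contact_force()-f0,arm.get_finger_gap(),arm.get_tool_pos(),P)
p=arm.camera_params('wrist');im=arm.grab_frame('wrist');T=arm.get_tool_pos();Rq=arm.get_tcp_rot()
np.savez('w3.npz',im=im,T=T,Rq=Rq,**p);save('w3',im)
print(arm.get_time_s())
```

```text
guard False [ 0.4977 -0.2455  0.1102]
gap 0.017806582024225776 [0.2669 0.0529 1.4522] 8.5417
load [-0.7024 -0.0887 -0.4516] 0.017788772165598453 [ 0.497  -0.245   0.2297] [ 0.4971 -0.2451  0.1093]
10.25
```

View pics/w3.png

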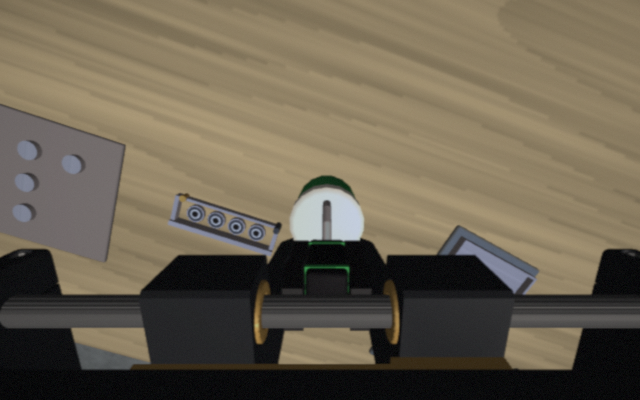

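The capsule is held straight: the cap is symmetric about column ≈327 and the ring is upright at column 327. I measure its midline and compare it with the gate tip in the tool frame.

Run:
```python
from h import *
np.set_printoptions(precision=5,suppress=True)
def ld(n):
    d=np.load(n);return d['im'].astype(float),d['T'],rot(d['Rq']),{k:d[k] for k in('vfov','cx','cy','origin','orientation')}
def tool(T,Rt,p,u,v,h):  # point at world z = T.z-h in tool frame
    return Rt.inv().apply(onz(p,u,v,T[2]-h)-T)
im,T,Rt,p=ld('w3.npz')
g=im.min(2);mids=[]
for r in range(208,234,2):
    x=np.where(g[r,280:375]>115)[0]+280; mids.append([r,x.min(),x.max(),(x.min()+x.max())/2])
print(np.array(mids))
print('ring cols',[ (r, (lambda w:(np.sum(np.arange(316,339)*w)/w.sum()).round(2))(np.clip(150-g[r,316:339],0,None))) for r in range(204,236,4)])
mc=np.mean([m[3] for m in mids]);print(mc,'cap tool y',tool(T,Rt,p,mc,222,.0513))
im,T2,Rt2,p2=ld('w2.npz')
tip=tool(T2,Rt2,p2,339.7,193.6,T2[2]-.17);hin=tool(T2,Rt2,p2,283.8,193.4,T2[2]-.17)
print('tip tool',tip,'hinge red start',hin, np.linalg.norm(tip-hin),T2,Rt2.as_matrix()[:,:2])
```

```text
[[208.  292.  368.  330. ]
 [210.  291.  371.  331. ]
 [212.  291.  374.  332.5]
 [214.  290.  363.  326.5]
 [216.  289.  364.  326.5]
 [218.  289.  364.  326.5]
 [220.  289.  364.  326.5]
 [222.  289.  364.  326.5]
 [224.  289.  364.  326.5]
 [226.  289.  364.  326.5]
 [228.  289.  363.  326. ]
 [230.  289.  363.  326. ]
 [232.  290.  363.  326.5]]
ring cols [(204, np.float64(326.37)), (208, np.float64(326.12)), (212, np.float64(326.12)), (216, np.float64(325.9)), (220, np.float64(326.06)), (224, np.float64(325.6)), (228, np.float64(325.62)), (232, np.float64(325.66))]
327.5 cap tool y [0.00139 0.00087 0.0513 ]
tip tool [0.02024 0.00842 0.0528 ] hinge red start [ 0.02036 -0.02809  0.0528 ] 0.036516485796671404 [ 0.60042 -0.02511  0.22283] [[-0.98642  0.16422]
 [ 0.16422  0.98642]
 [-0.00138 -0.00013]]
```

The held capsule lies on the tool axis to within 0.3 mm. The gate tip was 8.3 mm to +y of the axis at the look pose, so the eye line passes through (0.5812,-0.0167) on the gate. Now I approach and push gently, watching the force.

```bash
cat > push.py <<'E'
from h import *
np.set_printoptions(precision=4,suppress=True)
PSI=-.172; EX=np.array([np.cos(PSI),np.sin(PSI),0]);EY=np.array([-np.sin(PSI),np.cos(PSI),0])
G=np.array([.5812,-.0167,0]); Q=quat(np.pi+PSI)
def pt(x,y=0,z=.1993): return G+x*EX+y*EY+np.array([0,0,z])
def st(f0):
    d=arm.get_tool_pos()-G; f=arm.get_contact_force()-f0
    return [round(1000*float(d@EX),1),round(1000*float(d@EY),1),round(1000*float(d[2]),1)],np.array([f@EX,f@EY,f[2]]).round(2)
E
python3 - <<'E'
from push import *
arm.movep(pt(-.08,0,.23),Q); arm.line_to(pt(-.06),rate=.08,orientation=Q); arm.sleep(.4)
f0=arm.get_contact_force();np.save('f0.npy',f0)
print('start',st(f0),arm.get_qpos(),arm.get_time_s())
g=arm.line_to(pt(-.012),rate=.025,guard=1.5); print(g,st(f0),arm.get_time_s())
E
```

```text
start ([-59.9, 0.1, 199.6], array([0., 0., 0.])) [-0.2398  0.1019  1.7786 -0.      1.2605 -1.6387] 12.2167
True ([-24.2, 0.1, 198.4], array([-0.49,  0.32,  0.94])) 13.55
```

Contact came at x ≈ -24 mm (predicted -26.5). I continue pushing in small steps.

Run:
```python
from push import *
f0=np.load('f0.npy')
x=-.022
while x<=.0081:
    g=arm.line_to(pt(x),rate=.02,guard=8); s=st(f0); print(round(x*1000),g,*s,round(arm.get_time_s(),2))
    if g or s[1][0]<-9: break
    if x<-.006 and s[1][0]<-6.5: break
    x+=.002
```

```text
-22 False [-22.4, 0.1, 198.9] [-1.28 -0.68 -0.25] 13.85
-20 False [-20.1, 0.0, 199.1] [-2.08  0.77 -0.21] 14.1
-18 False [-18.0, -0.1, 199.2] [-1.92 -0.82  0.71] 14.35
-16 False [-15.9, -0.0, 199.3] [-2.07  0.24  0.  ] 14.6
-14 False [-13.9, 0.1, 199.3] [-1.88  0.1   0.64] 14.85
-12 False [-11.9, 0.1, 199.3] [-1.71  0.95  0.11] 15.1
-10 False [-9.9, 0.2, 199.2] [-2.58  1.76 -0.15] 15.35
-8 False [-7.9, 0.1, 199.3] [-1.75  1.67 -0.72] 15.6
-6 False [-5.8, 0.2, 199.3] [-1.41  1.81 -0.73] 15.85
-4 False [-3.8, 0.3, 199.3] [-0.92  4.13 -0.2 ] 16.1
-2 False [-1.8, 0.4, 199.3] [-0.25  5.41 -1.25] 16.35
0 False [0.4, 0.2, 199.6] [-1.04  5.09  1.15] 16.6
2 False [2.6, -0.9, 199.7] [ 0.99 -0.15  0.54] 16.85
4 False [4.2, -0.4, 199.4] [0.41 0.93 1.02] 17.1
6 False [5.6, -0.1, 199.1] [-2.32  1.13  0.48] 17.35
8 False [6.5, -0.0, 199.0] [-6.76 -0.73  4.31] 17.6
```

At x ≈ +1 mm the lateral force dropped from 5 N to 0, which is the snap. The wire then bottomed on the spine at 6 mm. I ease back and run a gentle pull test.

Run:
```python
from push import *
f0=np.load('f0.npy')
arm.line_to(pt(0),rate=.04);arm.sleep(.2);print(st(f0))
g=arm.line_to(pt(-.02),rate=.02,guard=3);print('pull',g,st(f0))
arm.line_to(pt(0),rate=.04);arm.sleep(.2);print(st(f0),arm.get_time_s())
t=arm.grab_frame('top');s=arm.grab_frame('side')
a=cv2.resize(s[150:230,265:345],(400,400),interpolation=cv2.INTER_CUBIC);b=cv2.resize(t[150:230,295:375],(400,400),interpolation=cv2.INTER_CUBIC)
save('c4',np.hstack([a,b]))
```

```text
([0.3, -0.0, 199.4], array([1.41, 0.28, 0.04]))
pull True ([-15.2, 0.0, 199.1], array([2.7 , 0.71, 1.85]))
([-0.2, 0.1, 199.2], array([-0.13,  0.42,  0.82])) 19.65
```

View pics/c4.png

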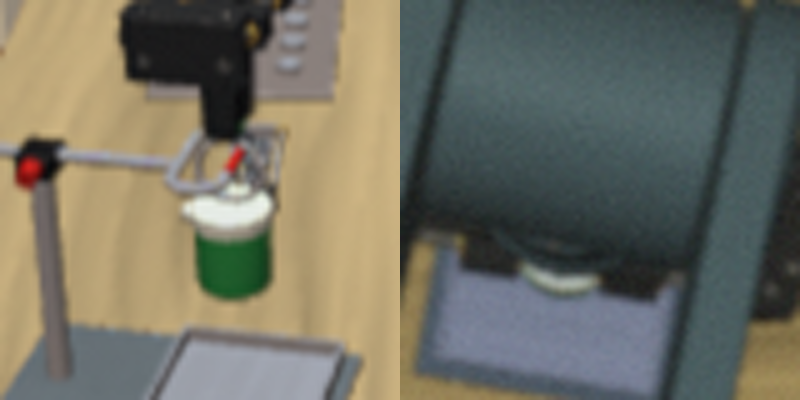

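The pull test stopped at -15.2 mm (-14.5 predicted), so the gate is shut through the eye. The side view agrees, with the red gate at (237,160) inside the ring. Now I lower it to rest, release and retreat.

Run:
```python
from push import *
f0=np.load('f0.npy')
g=arm.line_to(pt(0,0,.1993-.0142),rate=.015,guard=3);arm.sleep(.3);print(g,st(f0),arm.get_time_s())
arm.grip(.036);arm.sleep(.5);print(arm.get_finger_gap(),st(f0))
arm.line_to(pt(0,0,.26),rate=.04,guard=4);print(st(f0),arm.get_time_s())
arm.line_to(pt(-.0,0,.30),rate=.1)
arm.movep(pt(-.12,.20,.33),Q);arm.sleep(2)
for i in range(2):
    t=arm.grab_frame('top');s=arm.grab_frame('side')
    m=((s[:,:,1].astype(int)-s[:,:,0])>25)&((s[:,:,1].astype(int)-s[:,:,2])>25);m[:,:200]=0;m[:150]=0;m[260:]=0;m[:,400:]=0
    print('green centroid',np.argwhere(m).mean(0)[::-1],m.sum(),arm.get_time_s())
    if not i: arm.sleep(4); s0=s
print('diff',np.abs(s.astype(int)-s0)[150:250,250:360].mean())
a=cv2.resize(s[150:230,265:345],(400,400),interpolation=cv2.INTER_CUBIC);b=cv2.resize(t[150:230,295:375],(400,400),interpolation=cv2.INTER_CUBIC)
save('c5',np.hstack([a,b]));save('t5',t)
```

```text
False ([0.1, -0.0, 185.2], array([ 0.3 , -0.49,  0.86])) 21.15
0.03613662014311485 ([-0.0, -0.0, 185.1], array([0.16, 0.58, 1.35]))
([-0.1, -0.0, 259.8], array([0.34, 1.16, 1.66])) 24.1333
green centroid [311.3423 205.5638] 149 27.7167
green centroid [311.3867 205.5867] 150 31.8167
diff 0.44533333333333336
```

View pics/c5.png

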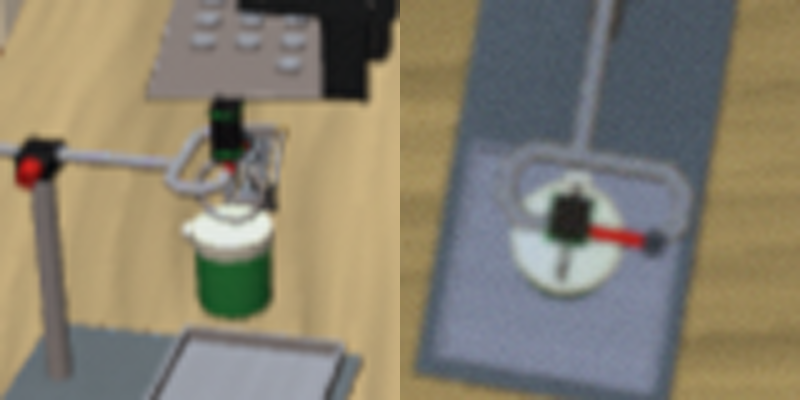

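The capsule hangs upright on the shut gate: in the top crop the block is at (571,217), and in the side crop the ring is looped round the gate. It moved less than 0.1 px over 4 s. I check the bystanders against the first picture and hand in.

Run:
```python
from h import *
a=cv2.imread('pics/top0.png').astype(int);b=cv2.imread('pics/t5.png').astype(int)
for n,(u,v,U,V) in dict(toe=(215,208,258,248),wrench=(125,155,195,228),pen=(425,180,492,212),wood=(480,250,530,290)).items():
    print(n,np.abs(a-b)[v:V,u:U].mean().round(2))
print(arm.get_time_s());arm.close_job()
```

```text
toe 58.32
wrench 22.87
pen 10.97
wood 11.14
31.8167
the job is handed in; nothing more can be done
```

The toe-stop and wrench differences are large, possibly because the arm covers them in this view. I look at the saved picture to report accurately.

View pics/t5.png

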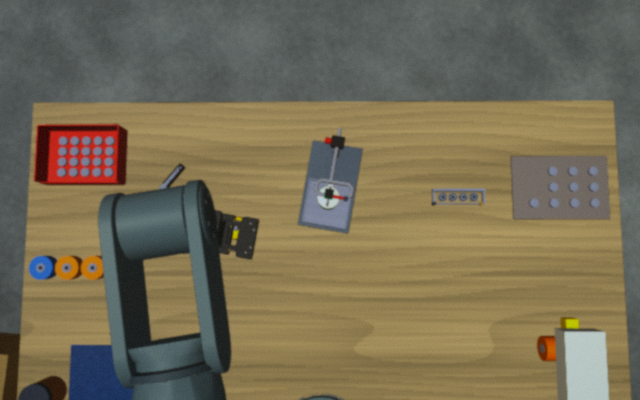

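The capsule is hanging from the snap hook with the gate shut through its eye, and I handed the job in at 31.8 s of the 67 s allowed.

**What I did:** I found the hook with the wrist camera, clamped about 30 mm back from its foremost position. I then gripped the capsule by its black block and pushed the eye against the gate. After it snapped shut I lowered the capsule 14 mm onto the gate, released it and moved the arm clear.

**Checks that passed:**
- **Push force:** about 2–5 N on the gate up to the snap at x ≈ +1 mm. Bottoming on the spine reached about 8 N on the last step, under the 15 N limit.
- **Pull-back test:** the gate stopped the wire at -15.2 mm, where -14.5 mm was predicted.
- **Hanging still:** the capsule hung upright and moved less than 0.1 px over 4 s in the side view.
- **Release:** the force reading changed by about 1.7 N, which matches a capsule of about 170 g.

**Check that did not settle it:** I compared the final top view with the first one to confirm nothing else had moved. The pen area shows no more change than bare wood. The toe stop and wrench areas differed because the parked arm covers them in that picture, so I could not confirm those two directly. The tool kept well above both (final TCP height 0.33 m), and no unexpected contact was seen.

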